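# Feed the label gun and snap its roll cover shut

### The arm

A 7-joint arm with a two-finger parallel gripper is mounted at the origin on the work surface; the furniture and walls round the work are solid. World frame = base frame: x ahead of the robot, y to its left, z up, the work surface at z = 0. Lengths are in mm, angles in rad, forces in N, time in s.
With the tool pointing down it reaches from about 400 to 875 mm from the base axis. Payload 4.4 kg.
Tool frame: the origin (TCP) lies midway between the tips of the shut fingers; the grasp point (between the pads) lies 19 mm behind it; z points along the fingers, y is the line along which they close (so a half turn about z gives the same grasp; the last joint's range is limited). The gripper opens to 85 mm and grips with 20 to 120 N. Pads are 22 mm wide; open, the fingers measure 114 mm over their backs; the gripper's body (76 mm by 85 mm) begins 54 mm behind the grasp point. The pads swing forward as they close: fully open they stand 13 mm farther back than shut.
Start: joints at [1.076, 0.628, 0.038, 1.517, -0.027, 0.996, -0.02], TCP at [270.285, -591.155, 231.313] pointing down, gripper open.
Joint ranges: [-3.06, 3.06], [-0.37, 2.12], [-1.25, 1.32], [0.18, 2.47], [-1.1, 4.24], [0.23, 1.98], [-2.94, 2.94]. Speed limits (rad/s): [2.57, 2.57, 3.14, 3.14, 3.14, 3.14, 3.14].

### API

Orientations are given as [roll, pitch, yaw] about the fixed x, y, z axes, in that order (R = Rz(yaw) Ry(pitch) Rx(roll)).
In Python, from cell import telemetry, eyes, ctrl, finder gives the robot as it stands.
- The arm moves only by the tool move_arm, never from a script. Its argument "steps" is a list of rows, each a list of 7 numbers: the turn, a rotation vector about the world's x, y, z in degrees, then the shift along the world's x, y, z in m, then the finger opening in m, from 0 to 0.0854. A call has 1 to 5 rows; each row shifts and turns the commanded pose from where the row before left it; what a row does not reach is not made up. A row lasts 1/10 s, in which the tool goes at most 50 mm and 8.59 degrees, less where a joint would pass 70% of its speed; a pose out of reach is approached as far as the arm can. A call with a gripper value outside its range is refused whole. The fingers move at their own pace and stop on an object; the grip force is fixed at half the most. Time passes only in rows, so rows that do not move let the fingers close. It gives the time, the measured TCP pose, the force, the opening and the grip force at its end, in the units of the state.
- telemetry.read_state(): the state, without advancing time (a new reading comes with each control period).
- eyes.get_image(name): name is "scene" or "top"; returns (picture, depth): 400x640x3 uint8, blue, green, red; 400x640 float32, mm along the optical axis (not along the pixel's ray), 0 where there is no reading.
- eyes.calibration(name): a dict with "fx", "fy", "cx", "cy" (pixels), "distortion" ([k1, k2, p1, p2, k3] as OpenCV has them; the pictures are not rectified), "position" and "attitude" of the camera in the world. Camera axes: x right, y down, z forward; pixel columns grow to the right and rows downward; lengths in mm; the calibration is good to about 2 mm. A picture is of the moment at which its call begins. calibration takes no time and is no camera call.
- ctrl.finish_job(): hands the job in; it is judged then, once.
Trained networks look in the newest picture that a camera, given by its name, has taken for a name from the list of things; names that differ only in an ending like _2 or _b are one class to them, and where a whole thing is asked for, a point or a joint stands for the part that bears it (a point fixed in the world has none). Each returns a list of dicts, best first, with "confidence" (0 to 1); they miss things now and then, are a little off and sometimes report something else, mostly with a low value. They report only what shows in the picture. A call takes as long as a camera call. They do not tell look-alikes from the thing itself.
- finder.boxes_of(camera, name): "location" ([x, y, z] in mm, in the coordinates of the camera as it stood for that picture, good to about 4 mm: the middle of the surface that is visible of it).
- finder.cut_out(camera, name): "mask" (400x640 bool, what is visible of it).
- finder.pinpoint(camera, name): "location" ([x, y, z] in mm, in the coordinates of the camera as it stood for that picture, good to about 4 mm: a listed point, or the origin of a listed thing).
The state is a dict: "clock": time; "qpos": joint angles; "qd": joint speeds; "tau": joint torques, N m; "eef_pos": TCP position; "tool_rot": TCP orientation; "force": force on the tool from outside, world axes, zero at the start; "torque": the same for the moment, N m; "width": finger opening in mm; "gripper_force": force on a finger pad.
Only numpy, scipy, OpenCV 4.12 (cv2) and the standard library are available. Lean on these libraries where they do the work, as an engineer would, in place of code of your own. Each camera call takes 0.05 s, during which the arm holds its last target. There are 200 camera calls.

### The job

The label gun lying on the bench has a fresh roll in it. Squeeze its orange trigger fully in towards the fixed grip and let it spring right back to feed the first label, then take the white cover and push it down onto the open roll bay until both blue catches snap over its rim. Finish still pressing the cover down firmly with the gripper, without letting go; leave the other things on the table where they are.

Things in the scene. Friction and masses are not known exactly. Their poses are not given: they have to be found in the camera images.
- labeller: Label gun fixed on its side on the bench: grey housing 96 (x) x 116 (y) x 50 mm high, origin at the centre of its underside. +x points to the black outlet nose, -x along the black grip: a fixed bar x=-46 to -138, y=+4 to +26, z=22 to 46 mm, free below but for a post at x=-122 to -134. The orange trigger runs beside it on the -y side. The roll bay opens upwards in the housing.
- bay (a point): Centre of the bay's mouth, 54 (x) x 72 (y) mm with rounded edges, free to 25 mm deep, 50 mm above the bench; axes as the gun. The cover is home when its origin is 22 mm below this point, its axes along the gun's (either way round), its plate resting on the housing. The two blue catches stand 72 mm above the bench with ramps leaning outwards.
- squeeze_point (a point): Point between grip and trigger, 34 mm above the bench, x=-103, y=+6.5 mm in the gun's frame; axes as the gun. Mid-point of the two when fully squeezed along the gun's y axis. The grip's outer face lies 19.5 mm to its +y; the trigger's outer face about 35 mm to -y when free, 20 mm when squeezed (width then about 39 mm).
- trigger (a joint): Angle of the orange trigger, 84 x 10 x 20 mm high, hinged about a vertical pin at x=-53, y=-8 mm in the gun's frame: 0 free (leaning away from the grip), 0.3 rad fully squeezed against its stop. A spring returns it; a full squeeze takes about 6 N at the squeeze point.
- catch_left (a joint): Blue sprung catch on the gun's +y side, 30 mm wide (x), its hook at y=+41 mm: 0 m at rest, up to 0.008 outwards. The cover's rim meets the ramps about 14 mm above home; pressing it past them takes about 8 to 12 N and pushes each out 4 mm; some 7 mm above home the force suddenly drops, the catches spring back over the rim and draw the cover down onto its seat.
- catch_right (a joint): The same catch on the gun's -y side (hook at y=-41 mm): 0 at rest, up to 0.008 m outwards.
- cover: Loose cover lying ready with its rib up, 0.09 kg, origin at the centre of its underside. From below: grey plug 51 (x) x 69 (y) mm with rounded foot, z=0 to 22 mm; white plate 64 x 90 mm with rounded rim, z=22 to 28; on it a finger rib 16 (x) x 50 (y) mm, z=28 to 55, to be gripped along the cover's x axis. Same shape after a half turn.
- mortar: Brass mortar, 93 mm wide, 84 high, origin under its centre; leave alone.
- packet: Paper packet tied with twine, 87 x 117 x 50 mm, origin under its centre; leave alone.
- dropper: Small brown dropper bottle, 34 mm wide, 102 high, origin under its centre; leave alone.
- weight: Brass balance weight, 28 mm wide, 38 high, origin under its centre; leave alone (a smaller one stands beside it).
Mind the look-alikes: they are no part of the job. Of the things that look like the cover, the larger one is meant.

How it is judged:
By the outcome, as a careful person would: the job done as asked, in the order asked, and still so for the second after the job is handed in, while the arm keeps its last pose, push and grip.
It also fails if it takes over 51 s, if anything falls off the work surface, if the arm or the gripper's body presses on something with over 40 N, if the wrist force passes 120 N, or if a joint passes its speed limit or range.

## Working session

There is one attempt and no reset: what is moved stays moved. The work goes in short steps, Python scripts to look and compute and a tool call to move; the robot and the scene stay as the last step left them, time stands still between calls to the robot, and variables do not carry over. Pictures are saved under pics/ and viewed, at most 10 in all, crops included, and the job is handed in when it is done.

Besides the shell and the picture viewer there is one more tool, called after ">>>" by a JSON object that holds its "op" and its "data". move_arm: Moves the arm, as the interface text tells. Its arguments: {"type":"object","properties":{"steps":{"type":"array"}},"required":["steps"]}

```bash
mkdir -p pics; ls
cat > h.py <<'E'
import numpy as np,cv2
from cell import telemetry,eyes,ctrl,finder
from scipy.spatial.transform import Rotation as R
def cam(n):
    c=eyes.calibration(n); a=np.array(c['attitude'],float)
    M=a if a.shape==(3,3) else R.from_euler('xyz',a).as_matrix()
    K=np.array([[c['fx'],0,c['cx']],[0,c['fy'],c['cy']],[0,0,1.]])
    return K,np.array(c['distortion'],float),M,np.array(c['position'],float)
def w(n,p):
    K,D,M,t=cam(n); return M@np.array(p,float)+t
def cloud(n,dep):
    K,D,M,t=cam(n)
    v,u=np.mgrid[0:400,0:640]
    q=cv2.undistortPoints(np.stack([u.ravel(),v.ravel()],1).astype(np.float64)[:,None],K,D)[:,0]
    z=dep.ravel().astype(float)
    P=np.c_[q*z[:,None],z]@M.T+t
    P[z==0]=np.nan
    return P.reshape(400,640,3)
E
python3 - <<'E'
from h import *
print(eyes.calibration('top')['attitude'],eyes.calibration('top')['position'],eyes.calibration('scene')['position'])
s=telemetry.read_state();print(s)
for n in('scene','top'):
    im,d=eyes.get_image(n);cv2.imwrite(f'pics/{n}0.png',im);np.save(f'{n}0.npy',d);
    for k in('labeller','bay','squeeze_point','cover'):
        for r in finder.pinpoint(n,k)[:4]: print(n,k,round(r['confidence'],2),w(n,r['location']).round(0))
E
```

```text
pics
[-3.09122715  0.01260533 -1.56880302] [4.85999855e+02 1.33578560e-01 1.02017439e+03] [-142.00272344  806.70656421  549.99332197]
{'clock': 0.0, 'qpos': array([ 1.0762097 ,  0.6293523 ,  0.03843981,  1.51835534, -0.02698877,
        0.99629989, -0.01999479]), 'qd': array([ 0.0009158 , -0.00012587, -0.00227397,  0.00113612,  0.00020983,
        0.00088506,  0.00104382]), 'tau': array([-7.12491401e-04, -5.63398826e+01,  1.22571845e+00, -1.93446815e+01,
        1.09481442e-02,  1.05473486e-02, -1.13634908e-05]), 'eef_pos': array([ 270.01607276, -590.58139771,  230.38910601]), 'tool_rot': array([-3.13969606e+00,  3.32892707e-05,  4.28800004e-01]), 'force': array([-0.05930665,  0.02561079, -0.49768991]), 'torque': array([-0.00568914, -0.07154242,  0.05370421]), 'gripper_force': 0.0, 'width': 85.48301871137754}
scene labeller 0.58 [ 590. -160.    2.]
scene bay 0.61 [ 591. -161.   49.]
scene squeeze_point 0.96 [ 486. -157.   36.]
scene cover 0.81 [528.   7.  -1.]
scene cover 0.73 [547. 141.   2.]
top bay 0.94 [ 592. -156.   46.]
top squeeze_point 0.58 [ 484. -153.   31.]
top cover 0.89 [532.   9.   0.]
top cover 0.57 [542. 148.  -0.]
```

View pics/top0.png

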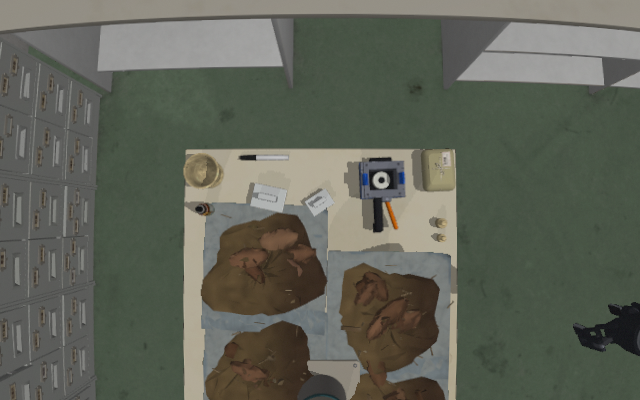

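View pics/scene0.png

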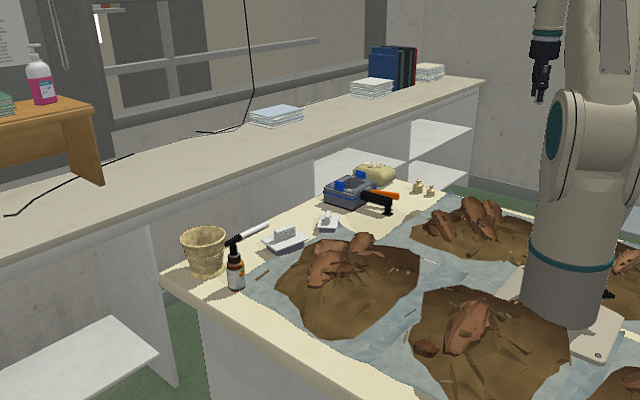

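Run:
```python
from h import *
d=np.load('top0.npy');P=cloud('top',d)
Z=P[...,2]
def rect(name,lo,hi,c,r):
    m=(Z>lo)&(Z<hi)&(np.hypot(P[...,0]-c[0],P[...,1]-c[1])<r)
    q=P[m][:,:2].astype(np.float32); print(name,len(q),cv2.minAreaRect(q),np.median(P[m],0).round(1))
for nm,c in(('A',(531,8)),('B',(544,145))):
    rect(nm+' plate',20,36,c,65); rect(nm+' rib',48,62,c,65)
rect('house',44,58,(591,-158),85)
rect('catch',62,80,(591,-158),85)
rect('catchL',62,80,(591,-116),30)
rect('catchR',62,80,(591,-200),30)
rect('grip',36,56,(490,-140),55)
```

```text
A plate 155 ((531.7691650390625, 7.504890441894531), (47.53558349609375, 65.45076751708984), 31.08990478515625) [533.4   5.9  21.2]
A rib 0 ((0.0, 0.0), (0.0, 0.0), 0.0) [nan nan nan]
B plate 664 ((543.9149169921875, 145.60565185546875), (90.53157806396484, 63.891605377197266), 77.99146270751953) [541.1 143.1  26.4]
B rib 119 ((543.8842163085938, 145.46678161621094), (50.178932189941406, 16.867176055908203), 78.73644256591797) [542.5 144.4  52.6]
house 938 ((572.1770629882812, -158.5548095703125), (130.9921875, 114.49950408935547), 2.2523043155670166) [ 572.1 -157.    47.8]
catch 89 ((590.689208984375, -158.01742553710938), (29.26462745666504, 106.86248779296875), 1.7583696842193604) [ 590.8 -115.5   67.5]
catchL 51 ((589.6880493164062, -110.2299575805664), (10.944197654724121, 28.764516830444336), 89.53999328613281) [ 590.6 -109.7   67.4]
catchR 38 ((592.2897338867188, -207.0078125), (10.403695106506348, 29.41219139099121), 86.49998474121094) [ 591.3 -205.4   67.8]
grip 408 ((501.1924743652344, -161.9316864013672), (91.83766174316406, 55.721431732177734), 7.189189910888672) [ 501.2 -151.3   43.2]
  return _methods._mean(a, axis=axis, dtype=dtype,
  ret = um.true_divide(
```

Cover candidates in the top view are the big white plate at (268,196), measured 90.5 x 64 mm with its rib top at 53 mm, and the small one at (319,202), about 65 x 48 mm and only 21–36 mm high. The one at (268,196) matches the 90 x 64 mm description. The gun is at (382,180), with its grip at (378,213), its trigger at (391,214) and the mortar, dropper, packet and weights around it. I'll confirm with a crop and refine the gun's yaw.

Run:
```python
from h import *
im=cv2.imread('pics/top0.png');cv2.imwrite('pics/crop.png',cv2.resize(im[145:245,235:425],None,fx=4,fy=4,interpolation=cv2.INTER_CUBIC))
P=cloud('top',np.load('top0.npy'));X,Y,Z=P[...,0],P[...,1],P[...,2]
m=(Z>44)&(Z<56)&(X>548)&(X<638)&(abs(Y+158)<75);print('house',cv2.minAreaRect(P[m][:,:2].astype(np.float32)))
m=(Z>36)&(Z<52)&(X<538)&(X>445)&(Y>-166)&(Y<-125)
q=P[m];f=np.polyfit(q[:,0],q[:,1],1);print('grip',len(q),np.degrees(np.arctan(f[0])),q.mean(0),q.min(0),q.max(0))
m=(Z>30)&(Z<52)&(X<535)&(X>445)&(Y<-166)&(Y>-215)
q=P[m];f=np.polyfit(q[:,0],q[:,1],1);print('trig',len(q),np.degrees(np.arctan(f[0])),q.mean(0),np.polyval(f,488))
```

```text
house ((591.8698120117188, -157.7163543701172), (90.05862426757812, 115.05384063720703), 1.497884750366211)
grip 285 0.1317997907967289 [ 497.94678814 -147.57930753   43.58760597] [ 453.80023214 -164.81649744   36.13108686] [ 537.9780919  -135.97674247   49.65912158]
trig 129 18.822128406034775 [ 497.32221754 -182.59722786   40.78094296] -185.77478772388545
```

View pics/crop.png

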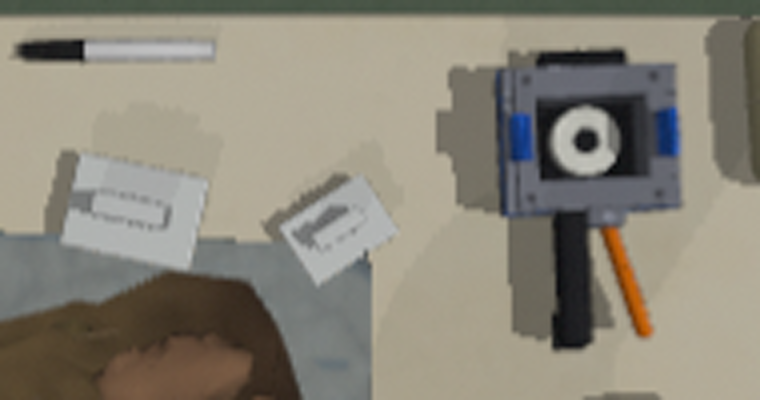

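>>> {"op": "move_arm", "data": {"steps": [[0,0,-8,0.022,0.044,0,0.085],[0,0,-8,0.022,0.044,0,0.085],[0,0,-7,0.022,0.044,0,0.085],[0,0,0,0.022,0.044,0,0.085],[0,0,0,0.022,0.044,0,0.085]]}}

```text
clock: 1.0
eef_pos: [381.1, -369.4, 231.6]
tool_rot: [3.141, -0.001, 0.027]
force: [0.5, 0.6, 1.0]
width: 85.5
gripper_force: 0.0
```

The crop shows the large cover with its rib at crop (130,210) and the small look-alike at (340,225). The gun is on the right, with the trigger splayed to -y and blue catches on both sides.

>>> {"op": "move_arm", "data": {"steps": [[0,0,0,0.0215,0.043,0,0.085],[0,0,0,0.0215,0.043,0,0.085],[0,0,0,0.0215,0.043,-0.01,0.085],[0,0,0,0.0215,0.043,-0.01,0.085],[0,0,0,0.021,0.043,-0.01,0.085]]}}

```text
clock: 1.5
eef_pos: [488.3, -154.4, 201.4]
tool_rot: [3.141, -0.001, 0.027]
force: [0.9, -0.2, 0.0]
width: 85.2
gripper_force: 0.0
```

>>> {"op": "move_arm", "data": {"steps": [[0,0,0,0,0,-0.045,0.085],[0,0,0,0,0,-0.045,0.085],[0,0,0,0,0,-0.03,0.085],[0,0,0,0,0,0,0.085]]}}

```text
clock: 1.9
eef_pos: [484.6, -155.1, 78.1]
tool_rot: [-3.139, 0.007, 0.028]
force: [-0.8, 0.7, -0.5]
width: 85.0
gripper_force: 0.0
```

Run:
```python
from h import *
im,d=eyes.get_image('top');a=cv2.resize(im[150:250,330:470],None,fx=4,fy=4)
im,d=eyes.get_image('scene');b=cv2.resize(im[140:240,300:440],None,fx=4,fy=4)
cv2.imwrite('pics/c1.png',cv2.resize(np.vstack([a,b]),None,fx=.75,fy=.75))
s=telemetry.read_state();print(s['eef_pos'],s['tool_rot'],s['force'])
```

```text
[ 487.48955529 -156.3699389    81.66930677] [3.14155282e+00 1.67233476e-04 2.71331547e-02] [-0.01108108 -0.31182646  0.09289609]
```

View pics/c1.png

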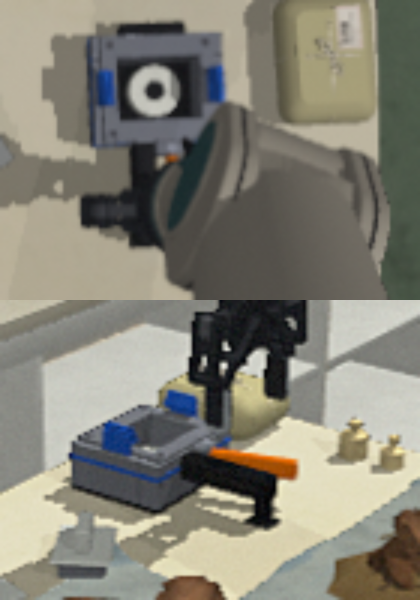

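The fingers straddle the grip and trigger (lower image, fingers at (215,400) and (275,380)). Next I descend and squeeze.

>>> {"op": "move_arm", "data": {"steps": [[0,0,0,0,0.001,-0.035,0.085],[0,0,0,0,0,-0.032,0.085],[0,0,0,0,0,0,0.085]]}}

```text
clock: 2.3
eef_pos: [486.6, -155.0, 13.5]
tool_rot: [-3.141, 0.002, 0.027]
force: [-1.0, 1.9, 0.1]
width: 85.0
gripper_force: 0.0
```

>>> {"op": "move_arm", "data": {"steps": [[0,0,0,0,0,0,0.036],[0,0,0,0,0,0,0.036],[0,0,0,0,0,0,0.036],[0,0,0,0,0,0,0.036],[0,0,0,0,0,0,0.036]]}}

```text
clock: 2.8
eef_pos: [488.9, -156.5, 16.7]
tool_rot: [3.14, -0.004, 0.026]
force: [-0.9, -2.9, 12.0]
width: 37.3
gripper_force: 50.1
```

>>> {"op": "move_arm", "data": {"steps": [[0,0,0,0,0,0,0.034],[0,0,0,0,0,0,0.034],[0,0,0,0,0,0,0.034]]}}

```text
clock: 3.1
eef_pos: [488.9, -156.4, 16.7]
tool_rot: [3.14, -0.004, 0.026]
force: [-1.4, -3.4, 12.8]
width: 36.9
gripper_force: 58.6
```

Run:
```python
from h import *
im,d=eyes.get_image('scene');b=cv2.resize(im[140:240,300:440],None,fx=4,fy=4)
cv2.imwrite('pics/c2.png',b)
s=telemetry.read_state();print(s['eef_pos'],s['width'],s['gripper_force'],s['force'])
```

```text
[ 488.88146282 -156.39919263   16.73238234] 37.20278628580762 58.61960291862488 [-0.89642315 -2.8060435  13.02205367]
```

View pics/c2.png

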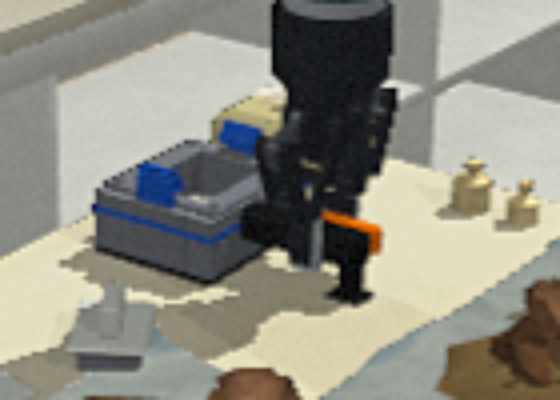

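The trigger's end lies alongside the grip at (352,232), and the fingers have stalled at about 37–38 mm under full force, so it is fully squeezed. Now I release and rise.

>>> {"op": "move_arm", "data": {"steps": [[0,0,0,0,0,0,0.085],[0,0,0,0,0,0,0.085],[0,0,0,0,0,0,0.085],[0,0,0,0,0,0,0.085],[0,0,0,0,0,0,0.085]]}}

```text
clock: 3.65
eef_pos: [486.7, -154.1, 14.2]
tool_rot: [-3.14, 0.001, 0.028]
force: [0.4, -0.4, -0.7]
width: 84.6
gripper_force: 0.0
```

>>> {"op": "move_arm", "data": {"steps": [[0,0,0,0,0,0.025,0.085],[0,0,0,0,0,0.045,0.085],[0,0,0,0,0,0.045,0.085],[0,0,0,0,0,0.035,0.085],[0,0,8,0.006,0.036,0.01,0.085]]}}

```text
clock: 4.15
eef_pos: [494.3, -124.1, 178.1]
tool_rot: [3.136, -0.005, 0.162]
force: [1.2, 0.5, 0.0]
width: 85.0
gripper_force: 0.0
```

>>> {"op": "move_arm", "data": {"steps": [[0,0,8,0.008,0.044,0,0.085],[0,0,8,0.008,0.044,0,0.085],[0,0,8,0.008,0.044,0,0.085],[0,0,8,0.008,0.044,0,0.085],[0,0,8,0.008,0.044,0,0.085]]}}

```text
clock: 4.65
eef_pos: [532.5, 102.9, 174.2]
tool_rot: [-3.141, 0.001, 0.871]
force: [0.0, 0.0, -0.2]
width: 84.9
gripper_force: 0.0
```

>>> {"op": "move_arm", "data": {"steps": [[0,0,8,0.009,0.04,0,0.085],[0,0,8,0,0.005,0,0.085],[0,0,8,0,0,0,0.085],[0,0,5,0,0,0,0.085],[0,0,0,0,0,0,0.085]]}}

```text
clock: 5.15
eef_pos: [541.4, 146.0, 173.9]
tool_rot: [-3.14, 0.0, 1.372]
force: [0.4, -0.3, -0.0]
width: 85.2
gripper_force: 0.0
```

Run:
```python
from h import *
im,d=eyes.get_image('top');P=cloud('top',d);X,Y,Z=P[...,0],P[...,1],P[...,2]
m=(Z>30)&(Z<52)&(X<535)&(X>445)&(Y<-166)&(Y>-215)
q=P[m];f=np.polyfit(q[:,0],q[:,1],1);print('trig',len(q),np.degrees(np.arctan(f[0])),np.polyval(f,488))
m=(Z>48)&(Z<60)&(np.hypot(X-544,Y-145)<40)&(X<620);print(m.sum(),P[m].mean(0) if m.any() else '')
for r in finder.pinpoint('scene','cover')[:0]: pass
im,_=eyes.get_image('scene')
for r in finder.pinpoint('scene','cover')[:3]: print(r['confidence'],w('scene',r['location']).round(0))
s=telemetry.read_state();print(s['eef_pos'],s['tool_rot'],s['qpos'],s['width'])
```

```text
trig 128 18.689301492769093 -185.80496105046242
76 [541.52318271 136.21753376  52.96691103]
0.79 [527.  11.   1.]
0.76 [547. 142.   0.]
0.54 [ 620. -313.   -2.]
[542.00278078 145.73994019 174.24078716] [-3.14117768e+00  2.74658568e-04  1.36964899e+00] [-0.15383717  0.58137531 -0.24172297  1.82368273  0.1920645   0.75975901
 -0.69830746] 84.86577507741156
```

The trigger has sprung back to its free angle. Now I grip the cover's rib.

>>> {"op": "move_arm", "data": {"steps": [[0,0,0,0.002,0,-0.045,0.085],[0,0,0,0,0,-0.045,0.085],[0,0,0,0,0,-0.035,0.06],[0,0,0,0,0,-0.016,0.05],[0,0,0,0,0,-0.001,0.04]]}}

```text
clock: 5.85
eef_pos: [542.3, 145.3, 29.9]
tool_rot: [-3.137, 0.003, 1.371]
force: [-0.5, 0.1, 0.3]
width: 43.6
gripper_force: 0.0
```

>>> {"op": "move_arm", "data": {"steps": [[0,0,0,0,0,0,0.03],[0,0,0,0,0,0,0.01],[0,0,0,0,0,0,0.01],[0,0,0,0,0,0,0.01],[0,0,0,0,0,0,0.01]]}}

```text
clock: 6.35
eef_pos: [545.1, 146.1, 33.6]
tool_rot: [3.14, -0.001, 1.371]
force: [-1.2, 0.4, 7.3]
width: 14.5
gripper_force: 61.8
```

>>> {"op": "move_arm", "data": {"steps": [[0,0,0,0,0,0.02,0.01],[0,0,0,0,0,0.04,0.01],[0,0,0,0,0,0.04,0.01],[0,0,4,0.004,-0.02,0.015,0.01],[0,0,4,0.004,-0.03,0,0.01]]}}

```text
clock: 6.85
eef_pos: [554.3, 98.3, 150.8]
tool_rot: [3.135, -0.003, 1.518]
force: [0.2, -0.7, -0.6]
width: 15.0
gripper_force: 60.8
```

>>> {"op": "move_arm", "data": {"steps": [[0,0,5,0.006,-0.04,0,0.01],[0,0,0,0.007,-0.044,0,0.01],[0,0,0,0.007,-0.044,0,0.01],[0,0,0,0.007,-0.044,0,0.01],[0,0,0,0.007,-0.04,0,0.01]]}}

```text
clock: 7.35
eef_pos: [586.0, -118.9, 147.5]
tool_rot: [-3.141, 0.001, 1.597]
force: [1.0, 0.3, -0.9]
width: 14.5
gripper_force: 60.7
```

>>> {"op": "move_arm", "data": {"steps": [[0,0,0,0.006,-0.03,0,0.01],[0,0,0,0.001,-0.012,0,0.01],[0,0,0,0,0,0,0.01],[0,0,0,0,0,0,0.01]]}}

```text
clock: 7.75
eef_pos: [593.0, -155.9, 147.3]
tool_rot: [-3.141, -0.002, 1.6]
force: [0.6, 0.5, -1.1]
width: 14.9
gripper_force: 60.7
```

Run:
```python
from h import *
im,d=eyes.get_image('top');P=cloud('top',d);X,Y,Z=P[...,0],P[...,1],P[...,2]
a=cv2.resize(im[140:240,330:430],None,fx=4,fy=4)
for r in finder.pinpoint('top','cover')[:3]: print(r['confidence'],w('top',r['location']).round(1))
hh=np.histogram(Z[(np.hypot(X-591,Y+158)<70)],bins=range(40,200,5));print(hh[0])
im,ds=eyes.get_image('scene')
for r in finder.pinpoint('scene','cover')[:3]: print(r['confidence'],w('scene',r['location']).round(1))
b=cv2.resize(im[120:220,300:400],None,fx=4,fy=4)
cv2.imwrite('pics/c3.png',np.hstack([a,b])); np.save('t3.npy',d);np.save('s3.npy',ds)
s=telemetry.read_state();print(s['eef_pos'],s['tool_rot'],s['width'],s['force'])
```

```text
0.83 [5.329e+02 1.030e+01 5.000e-01]
0.75 [ 589.5 -153.9  113.4]
[134 345  63   1  23  29   7   0   0   0   0   0   0   0   0   0   0   0
   0 155 182   3   6   4   6  21   0   0   0   0   6]
0.68 [ 591.9 -160.8    3.2]
0.61 [ 596.5 -160.9  116. ]
0.6 [528.7   8.9  -2.1]
[ 593.40172779 -155.83416825  147.48257074] [ 3.14155809e+00 -9.42132682e-04  1.60127617e+00] 14.845500026822045 [ 0.03378303 -0.46383048 -0.91449079]
```

View pics/c3.png

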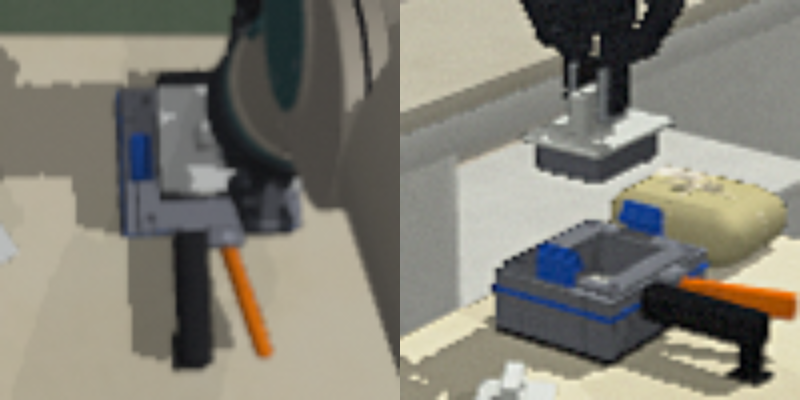

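The cover hangs level above the bay (left image plate at (190,140), right image (600,140)). The trigger has splayed back. I measure the plate edges to centre it.

Run:
```python
from h import *
P=cloud('top',np.load('t3.npy'));X,Y,Z=P[...,0],P[...,1],P[...,2]
m=(Z>132)&(Z<147)&(np.hypot(X-591,Y+158)<70);q=P[m]
print(len(q),np.median(q[:,2]),'x',np.percentile(q[:,0],[0,2,98,100]),'ymax',np.percentile(q[:,1],[98,100]))
# edge angle: left edge (max y per x row), within
for lo in range(562,622,10):
    r=q[(q[:,0]>=lo)&(q[:,0]<lo+10)]; print(lo,len(r),r[:,1].max().round(1) if len(r) else '')
for lo in range(-160,-105,10):
    r=q[(q[:,1]>=lo)&(q[:,1]<lo+10)]; print(lo,len(r),(r[:,0].min().round(1),r[:,0].max().round(1)) if len(r) else '')
P=cloud('scene',np.load('s3.npy'));X,Y,Z=P[...,0],P[...,1],P[...,2]
m=(Z>138)&(Z<146)&(np.hypot(X-591,Y+158)<70);q=P[m];print('scene',len(q),q.min(0),q.max(0),np.median(q,0),cv2.minAreaRect(q[:,:2].astype(np.float32)))
```

```text
337 140.2319689670129 x [561.18557958 561.36641393 621.02560788 621.4889445 ] ymax [-113.51714817 -111.66636856]
562 71 -113.4
572 65 -113.3
582 42 -113.6
592 46 -113.3
602 48 -113.6
612 49 -111.7
-160 8 (np.float64(563.9), np.float64(573.3))
-150 37 (np.float64(561.2), np.float64(621.5))
-140 103 (np.float64(561.3), np.float64(621.5))
-130 107 (np.float64(561.3), np.float64(621.1))
-120 78 (np.float64(561.2), np.float64(621.4))
-110 0 
scene 231 [ 558.22629185 -202.13825536  138.13086453] [ 624.48933207 -108.42939354  145.98200843] [ 580.28830568 -137.28670719  141.79492942] ((592.2185668945312, -155.5347900390625), (65.36859130859375, 93.43035125732422), 3.3956851959228516)
```

>>> {"op": "move_arm", "data": {"steps": [[0,0,0,0,-0.001,-0.03,0.01],[0,0,0,0,0,-0.025,0.01],[0,0,0,0,0,-0.004,0.01],[0,0,0,0,0,0,0.01],[0,0,0,0,0,0,0.01]]}}

```text
clock: 8.45
eef_pos: [594.3, -158.7, 89.5]
tool_rot: [3.14, 0.0, 1.599]
force: [-0.2, -0.7, 0.1]
width: 14.8
gripper_force: 60.8
```

>>> {"op": "move_arm", "data": {"steps": [[0,0,0,0,0,-0.003,0.01],[0,0,0,0,0,-0.003,0.01],[0,0,0,0,0,-0.002,0.01],[0,0,0,0,0,0,0.01]]}}

```text
clock: 8.85
eef_pos: [593.1, -159.2, 80.2]
tool_rot: [-3.141, -0.0, 1.598]
force: [0.0, 0.5, -1.7]
width: 14.6
gripper_force: 60.8
```

>>> {"op": "move_arm", "data": {"steps": [[0,0,0,0,0,-0.002,0.01],[0,0,0,0,0,-0.002,0.01],[0,0,0,0,0,-0.001,0.01],[0,0,0,0,0,0,0.01]]}}

```text
clock: 9.25
eef_pos: [592.7, -158.2, 75.1]
tool_rot: [-3.14, -0.001, 1.599]
force: [-3.3, 3.4, 2.6]
width: 14.9
gripper_force: 61.1
```

Run:
```python
from h import *
im,ds=eyes.get_image('scene')
cv2.imwrite('pics/c4.png',cv2.resize(im[120:220,300:420],None,fx=5,fy=5))
s=telemetry.read_state();print(s['eef_pos'],s['tool_rot'],s['width'],s['force'],s['torque'])
```

```text
[ 592.74582082 -158.1180501    75.0726565 ] [-3.14037603e+00 -1.20156132e-03  1.59892102e+00] 14.614005378469638 [-3.39962738  3.34687361  2.21600887] [0.74964349 0.5914032  0.11836791]
```

View pics/c4.png

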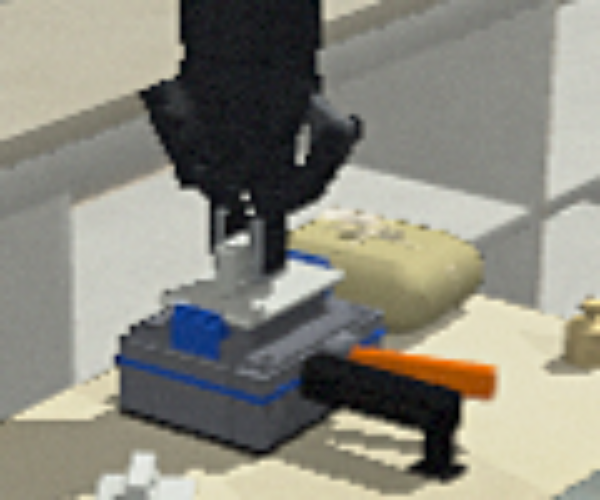

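The plug is in the bay and the plate sits at the catch ramps (catch (200,330)). The side forces push toward -x/+y, so I ease that way and press.

>>> {"op": "move_arm", "data": {"steps": [[0,0,0,-0.001,0.001,-0.001,0.01],[0,0,0,0,0,-0.001,0.01],[0,0,0,0,0,-0.002,0.01],[0,0,0,0,0,0,0.01]]}}

```text
clock: 9.7
eef_pos: [592.7, -158.6, 71.8]
tool_rot: [3.141, 0.001, 1.598]
force: [-2.4, 2.9, 5.6]
width: 14.7
gripper_force: 61.8
```

>>> {"op": "move_arm", "data": {"steps": [[0,0,0,0,0,-0.002,0.01],[0,0,0,0,0,-0.002,0.01],[0,0,0,0,0,0,0.01]]}}

```text
clock: 10.0
eef_pos: [592.6, -158.5, 67.5]
tool_rot: [3.141, 0.001, 1.598]
force: [-0.6, 1.2, 3.5]
width: 14.3
gripper_force: 61.2
```

>>> {"op": "move_arm", "data": {"steps": [[0,0,0,0,0,-0.002,0.01],[0,0,0,0,0,-0.002,0.01],[0,0,0,0,0,0,0.01]]}}

```text
clock: 10.3
eef_pos: [592.2, -158.5, 62.5]
tool_rot: [-3.141, 0.0, 1.598]
force: [-0.7, 1.2, -1.0]
width: 15.1
gripper_force: 60.6
```

>>> {"op": "move_arm", "data": {"steps": [[0,0,0,0,0,-0.002,0.01],[0,0,0,0,0,-0.001,0.01],[0,0,0,0,0,0,0.01]]}}

```text
clock: 10.6
eef_pos: [592.5, -158.5, 61.6]
tool_rot: [3.141, 0.001, 1.598]
force: [-3.0, 1.8, 9.4]
width: 14.7
gripper_force: 62.0
```

>>> {"op": "move_arm", "data": {"steps": [[0,0,0,0,0,-0.002,0.01],[0,0,0,0,0,-0.001,0.01],[0,0,0,0,0,0,0.01],[0,0,0,0,0,0,0.01]]}}

```text
clock: 11.0
eef_pos: [592.4, -158.6, 61.5]
tool_rot: [3.141, 0.002, 1.598]
force: [-10.5, 2.1, 30.4]
width: 14.7
gripper_force: 65.1
```

Run:
```python
from h import *
im,ds=eyes.get_image('scene')
b=cv2.resize(im[140:220,310:390],None,fx=5,fy=5)
im,d=eyes.get_image('top');a=cv2.resize(im[150:230,340:420],None,fx=5,fy=5)
cv2.imwrite('pics/c5.png',np.hstack([a,b]))
P=cloud('top',d);X,Y,Z=P[...,0],P[...,1],P[...,2]
m=(Z>62)&(Z<80)&(np.hypot(X-591,Y+116)<22);print('catchL',P[m].min(0),P[m].max(0),P[m].mean(0))
m=(abs(X-591)<30)&(Y<-122)&(Y>-145)&(Z<70);print('plate z',np.median(Z[m]))
s=telemetry.read_state();print(s['eef_pos'],s['width'],s['gripper_force'],s['force'],s['torque'])
```

```text
catchL [ 575.34490408 -137.02712658   62.04409757] [ 603.87441863 -104.81592479   79.16859595] [ 589.84566547 -113.71558466   67.87010974]
plate z 54.54807271745267
[ 592.48012967 -158.53241748   61.50178756] 14.864785723654819 65.06770849227905 [-10.17686434   2.39590211  30.43014821] [0.67317974 1.99575985 0.07874137]
```

View pics/c5.png

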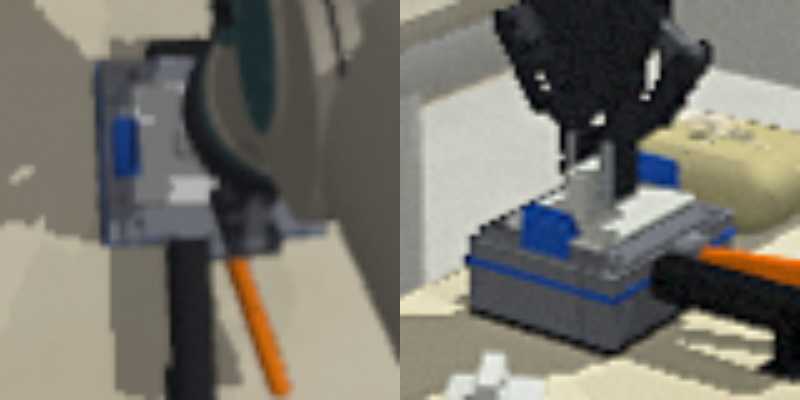

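The plate sits flat at 54.5 mm with the blue catches back over its rim, and the gripper presses with 30 N. I'm handing it in.

```bash
python3 -c "
from cell import ctrl;print(ctrl.finish_job())"
```

```text
the job is handed in; nothing more can be done
None
```

I squeezed the trigger fully and let it spring back, then pushed the cover home under both blue catches; I handed in with the gripper still holding it and pressing at about 30 N. The catch on the far (-y) side was partly hidden by the arm, so I judged that one from the seated plate and the force drop.

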